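# Check weight onto the bench scale with tongs

## Task

At the sale hall's weighing table, pick up the sprung tongs, squeeze them on the brass check weight, lift it off the board and set it down upright, without dropping it, in the middle of the scale's pan. Then lay the tongs back down flat on the bare table and let go. Handle the weight only with the tongs' jaws (the gripper's fingers must not touch any weight), and leave the other two weights and the teacup where they are.

Things in the scene. Friction and masses are not known exactly. Their poses are not given: they have to be found in the camera images.
- tongs_grip (a point): centre between the two blue thumb pads of steel sprung tongs lying on the table, 22 mm above their underside; x points along the tongs to the jaws, z up. Tongs 195 mm long, 95 g, balanced within 10 mm of this point. Pads 40 mm long (x), 28 mm tall (14 mm below to 14 mm above this point), squeezed along y from above. Width over the pads 56 mm at rest (open), 32 mm with a weight in the jaws.
- tongs_barrel (a point): on the axis of the tongs' upright hinge barrel (22 mm across, 37 mm tall with its blue cap), 85 mm behind (-x) tongs_grip, 22 mm above the underside. A spring holds the arms open: each pad takes about 5 N as they start to close, 8 N on a weight. With the pads squeezed to about 50 mm wide the tongs can be carried, still open.
- tongs_jaws (a point): midway between the tongs' jaws, 85 mm ahead (+x) of tongs_grip, 14 mm above the underside; same axes. Jaws: steel plates from 14 mm below to 14 mm above this point, 28 mm long along x, bent to a shallow V that centres a weight. Gap 64 mm at rest, about 52 mm with the pads squeezed to 50 mm, 24 mm on a weight; over their outsides about 84 mm at rest, 72 mm carried open.
- tongs_left (a joint): closing angle of each tong arm: 0 rad at rest (open), about 0.035 with the pads squeezed to 50 mm, 0.14 with a weight in the jaws, 0.19 shut; both arms move alike
- brass_mid (a point): the brass (yellow metal) check weight, 100 g, to be moved: an upright cylinder 24 mm across and 22 mm tall, with a 16 mm wide knob on a short neck above it, 32 mm tall in all; the point lies on its axis half-way up, 16 mm above its underside; z up
- iron_mid (a point): dark iron check weight of the same shape and size, a bystander; same point
- white_mid (a point): white ceramic check weight of the same shape and size, a bystander; same point
- pan (a point): centre of the top of the square aluminium pan (110 mm x 110 mm, top 42 mm above the table) of the grey bench scale, which is fixed; its housing (145 mm x 130 mm, 32 mm tall) sticks out 30 mm under the pan on the robot's side, -x; z up
- board: fixed dark wooden board with green felt on which the three weights stand in a row along its y axis, 85 mm apart; 90 mm (x) x 220 mm (y), 12 mm tall; origin in the centre of its underside, z up
- teacup: white ceramic teacup, 60 mm across, 55 mm tall, a bystander beyond and between the board and the scale; origin at the centre of its underside
Not all that is in view belongs to the job. Of the things shaped like the part that bears tongs_grip, the bare steel one is meant.

How it is judged:
By the outcome, as a careful person would: the job done as asked, in the order asked, and still so for the second after the job is handed in, with the robot touching nothing.
It also fails if it takes over 58 s, if anything falls off the work surface, if the arm or the gripper's body presses on something with over 40 N, if the wrist force passes 120 N, or if a joint passes its speed limit or range.

## Robot

A 6-joint arm with a two-finger parallel gripper is mounted at the origin on the work surface. World frame = base frame: x ahead of the robot, y to its left, z up, the work surface at z = 0. Lengths are in m, angles in rad, forces in N, time in s.
With the tool pointing down it reaches from about 0.35 to 0.775 m from the base axis. Payload 5.5 kg.
Tool frame: the origin (TCP) lies midway between the tips of the shut fingers; the grasp point (between the pads) lies 19 mm behind it; x points along the fingers, y is the direction in which the jaws open and shut, and the axes are right-handed (so a half turn about x gives the same grasp; the last joint's range is limited). The gripper opens to 85 mm and grips with 20 to 120 N. Pads are 22 mm wide; open, the fingers measure 114 mm over their backs; the gripper's body (76 mm by 85 mm) begins 54 mm behind the grasp point. The pads swing forward as they close: fully open they stand 13 mm farther back than shut.
Start: joints at [-1.341, 0.313, 0.046, 1.304, 0, 1.431], TCP at [0.208, -0.536, 0.231] pointing down, gripper open.
Joint ranges: [-2.76, 2.76], [-0.86, 1.69], [-1.03, 1.26], [-2.2, 2.34], [-1.47, 1.5], [-3.14, 3.14]. Speed limits (rad/s): [2.57, 2.57, 3.14, 3.14, 3.14, 3.14].

## Interface

Orientations are given as [roll, pitch, yaw] about the fixed x, y, z axes, in that order (R = Rz(yaw) Ry(pitch) Rx(roll)).
In Python, from plant import manip gives the robot as it stands. The module is installed in compiled form; this text tells all that it offers.
- The arm moves only by the tool play_rows, never from a script. Its argument "moves" is a list of rows, each a list of 3 entries, a list of its own where there are three numbers: the finger opening in cm, from 0 to 8.54, then the shift along the world's x, y, z in cm, then the turn, a rotation vector about the world's x, y, z in degrees. In form: [[fingers, [dx, dy, dz], [rx, ry, rz]], ...]. A call has 1 to 8 rows; each row is the pose to reach, as a shift and turn from the pose commanded when the call began; what a row does not reach only later rows make up. A row lasts 1/12 s, in which the tool goes at most 41.7 mm and 7.16 degrees, less where a joint would pass 70% of its speed; a pose out of reach is approached as far as the arm can. A call with a gripper value outside its range is refused whole. The fingers move at their own pace and stop on an object; "squeeze" is the grip in N (left out, the last holds). Time passes only in rows, so rows that repeat a pose let the fingers close. It gives the time, the measured TCP pose, the force and the opening at its end, in the units of the state.
- manip.read_state(): the state, without advancing time (a new reading comes with each control period).
- manip.read_camera(name): name is "scene" or "top"; returns a dict with "frame" (420x560x3 uint8, red, green, blue), "fx", "fy", "cx", "cy" (pixels), "k1" (the pictures are not rectified: a ray, as slopes to the right and down, at radius r is drawn at 1 + k1 r^2 times it, then the intrinsics apply), "world_to_cam" (4x4, takes a point from world to camera coordinates). Camera axes: x right, y up, looking along -z (the intrinsics and any distortion apply to the point x, -y, -z); pixel columns grow to the right and rows downward; lengths in m; the calibration is good to about 2 mm. A picture is of the moment at which its call begins. There is no depth.
- manip.sign_off(): hands the job in, once; it reports no verdict.
The state is a dict: "time_s": time; "q": joint angles; "qvel": joint speeds; "joint_torque": joint torques, N m; "position": TCP position; "eef_rot": TCP orientation; "contact_force": force on the tool from outside, world axes, zero at the start; "moment": the same for the moment, N m; "grip_width": opening from 0.0 (shut) to 1.0 (fully open).
Only numpy, scipy, OpenCV 4.12 (cv2) and the standard library are available. Lean on these libraries where they do the work, as an engineer would, in place of code of your own. Each camera call takes 0.05 s, during which the arm holds its last target.

## Working session

There is one attempt and no reset: what is moved stays moved. The work goes in short steps, Python scripts to look and compute and a tool call to move; the robot and the scene stay as the last step left them, time stands still between calls to the robot, and variables do not carry over. Pictures are saved under pics/ and viewed, and the job is handed in when it is done.

Besides the shell and the picture viewer there is one more tool, called after "Request:" in YAML: its name, and indented under it one key for each argument. play_rows: Moves the arm, as the interface text tells. Its arguments: {"type":"object","properties":{"moves":{"type":"array"},"squeeze":{"type":"number"}},"required":["moves"]}

```bash
mkdir -p pics; cat > h.py <<'E'
import numpy as np, cv2
from plant import manip
def snap(n,tag):
    c=manip.read_camera(n); cv2.imwrite(f'pics/{tag}.png',c['frame'][:,:,::-1]); 
    np.savez(f'pics/{tag}.npz',**{k:np.array(v) for k,v in c.items()}); return c
def load(tag): return dict(np.load(f'pics/{tag}.npz'))
def ray(c,u,v):
    K=np.array([[c['fx'],0,c['cx']],[0,c['fy'],c['cy']],[0,0,1.]],float)
    p=cv2.undistortPoints(np.array([[[u,v]]],float),K,np.array([c['k1'],0,0,0],float))[0,0]
    M=np.array(c['world_to_cam']); R=M[:3,:3];t=M[:3,3]
    d=R.T@np.array([p[0],-p[1],-1.]); return -R.T@t,d
def onz(c,u,v,z):
    o,d=ray(c,u,v); return o+d*(z-o[2])/d[2]
def proj(c,P):
    M=np.array(c['world_to_cam']); q=M[:3,:3]@np.array(P)+M[:3,3]
    x,y=q[0]/-q[2],-q[1]/-q[2]; f=1+c['k1']*(x*x+y*y)
    return np.array([c['fx']*x*f+c['cx'],c['fy']*y*f+c['cy']])
E
python3 - <<'E'
from h import *
for n in('scene','top'):
    c=snap(n,n+'0'); o,_=ray(c,280,210); print(n,o,c['fx'],c['k1'])
s=manip.read_state(); print(s)
E
```

```text
scene [1.08042633 0.10487778 0.60682109] 414.52443311547415 -0.10144889599745968
top [0.28963546 0.01808327 1.11528044] 449.31967038782585 -0.1219240959616997
{'time_s': 0.1, 'q': array([-1.34060692e+00,  3.13903680e-01,  4.50690198e-02,  1.30363888e+00,
        4.07800286e-05,  1.43119848e+00]), 'qvel': array([-0.00023194, -0.00166592,  0.00196095,  0.001425  ,  0.00100084,
        0.00075561]), 'joint_torque': array([ 2.23122508e-03, -4.81728530e+01,  2.99242562e+01,  1.27802073e-02,
       -1.78882760e-04,  3.92023853e-07]), 'position': array([ 0.2077075 , -0.53565729,  0.23050074]), 'eef_rot': array([-1.73470357,  1.56911862,  1.7766763 ]), 'contact_force': array([0.64693903, 0.14838141, 0.21755458]), 'moment': array([0.01921229, 0.03247559, 0.02243156]), 'grip_width': 0.9982461860242228}
```

View pics/scene0.png

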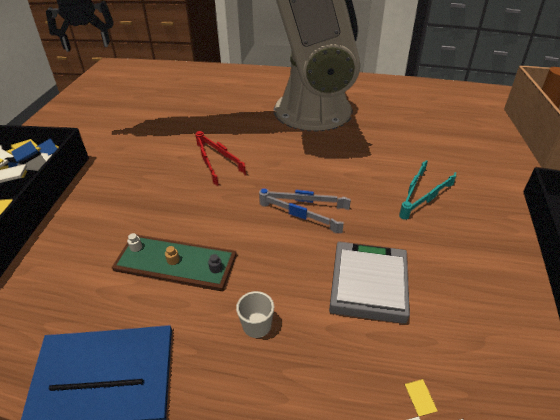

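View pics/top0.png

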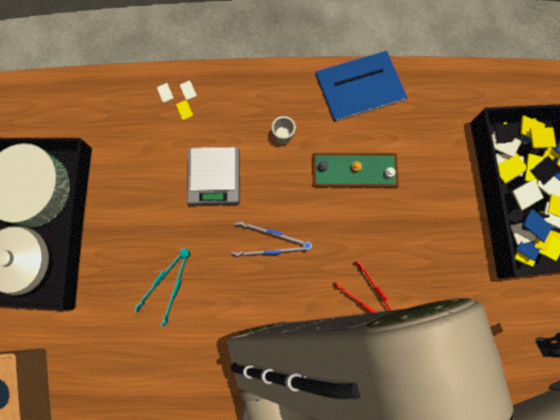

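The scene view shows the steel tongs (barrel at 263,195; jaws at about 345,203 and 337,225), the brass weight in the middle of the board (172,256), the scale at (371,280) and the cup at (256,314). In the top view the tongs' barrel is at (307,245) with the jaws pointing left (+y), the brass weight is at (356,167), and the pan is at (214,169).

```bash
cat > m.py <<'E'
from h import *
def blobs(c,lo,hi,roi,amin=5):
    hsv=cv2.cvtColor(c['frame'],cv2.COLOR_RGB2HSV); m=cv2.inRange(hsv,lo,hi)
    k=np.zeros_like(m); x0,y0,x1,y1=roi; k[y0:y1,x0:x1]=m[y0:y1,x0:x1]
    n,l,s,ce=cv2.connectedComponentsWithStats(k)
    return [(int(s[i,4]),ce[i].round(1).tolist(),s[i,:4].tolist()) for i in range(1,n) if s[i,4]>=amin]
E
python3 - <<'E'
from m import *
t=load('top0'); s=load('scene0')
print('blue top');[print(b,onz(t,*b[1],.036).round(4)) for b in blobs(t,(105,110,60),(130,255,255),(225,210,325,270))]
print('blue scene');[print(b,onz(s,*b[1],.036).round(4)) for b in blobs(s,(105,110,60),(130,255,255),(250,180,360,240))]
print('brass top');[print(b,onz(t,*b[1],.044).round(4)) for b in blobs(t,(10,140,120),(25,255,255),(320,158,390,182))]
print('brass scene');[print(b,onz(s,*b[1],.03).round(4)) for b in blobs(s,(10,140,100),(25,255,255),(155,243,190,268))]
print('pan top');[print(b,onz(t,*b[1],.042).round(4)) for b in blobs(t,(0,0,150),(180,40,255),(180,140,250,210),50)]
print('pan scene');[print(b,onz(s,*b[1],.042).round(4)) for b in blobs(s,(0,0,150),(180,40,255),(325,240,415,325),50)]
print('felt top');[print(b,onz(t,*b[1],.012).round(4)) for b in blobs(t,(60,60,20),(90,255,255),(305,145,405,195),50)]
a=t['frame'][130:270,180:410]; cv2.imwrite('pics/tz.png',cv2.resize(a[:,:,::-1],None,fx=3.4,fy=3.4,interpolation=2))
a=s['frame'][180:310,110:420]; cv2.imwrite('pics/sz.png',cv2.resize(a[:,:,::-1],None,fx=2.5,fy=2.5,interpolation=2))
E
```

```text
blue top
(35, [274.1, 231.7], [267, 229, 15, 6]) [0.4588 0.0263 0.036 ]
(21, [307.0, 245.0], [305, 243, 5, 5]) [ 0.4243 -0.0524  0.036 ]
(47, [272.0, 252.0], [264, 251, 17, 3]) [0.4094 0.0325 0.036 ]
blue scene
(21, [263.6, 190.6], [261, 189, 6, 4]) [ 0.4242 -0.055   0.036 ]
(53, [304.0, 192.1], [296, 190, 17, 5]) [0.4144 0.0305 0.036 ]
(5, [310.0, 201.0], [308, 201, 5, 1]) [0.4404 0.0466 0.036 ]
(193, [297.3, 210.7], [289, 203, 18, 16]) [0.4739 0.0251 0.036 ]
brass top
(70, [356.5, 165.6], [352, 161, 10, 10]) [ 0.6191 -0.1831  0.044 ]
brass scene
(91, [170.1, 252.3], [165, 246, 13, 15]) [ 0.6203 -0.1913  0.03  ]
pan top
(2012, [213.4, 169.8], [189, 148, 48, 52]) [0.6174 0.1741 0.042 ]
pan scene
(3335, [371.4, 278.8], [337, 249, 68, 60]) [0.6265 0.1754 0.042 ]
felt top
(1808, [354.4, 169.2], [316, 156, 79, 27]) [ 0.6194 -0.1831  0.012 ]
```

View pics/tz.png

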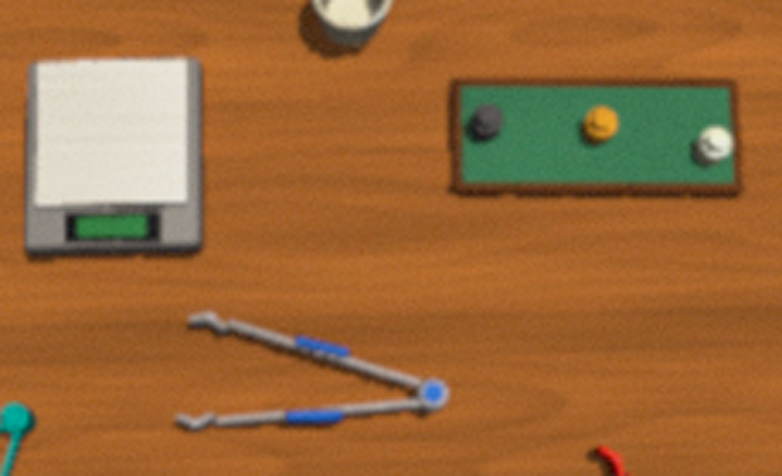

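View pics/sz.png

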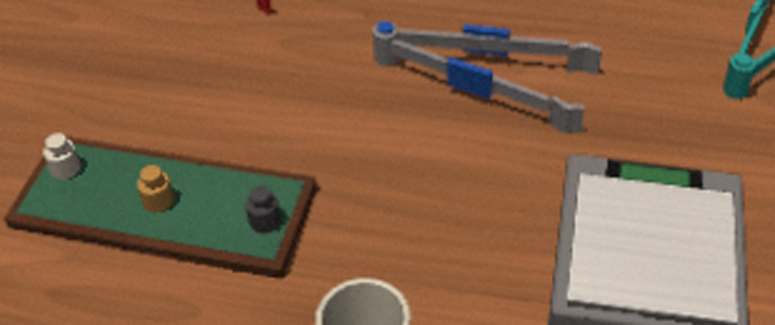

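```bash
python3 - <<'E'
from m import *
from scipy.spatial.transform import Rotation as Ro
s0=manip.read_state(); R=Ro.from_euler('xyz',s0['eef_rot']).as_matrix(); print(R.round(3))
t=load('top0'); s=load('scene0')
def an(a,b): d=np.array(b)-a; return np.degrees(np.arctan2(d[1],d[0])),np.hypot(d[0],d[1])
# steel mask for jaws
for c,roi in((t,(225,215,260,262)),(s,(325,190,360,238))):
    for b in blobs(c,(0,0,70),(180,70,255),roi,3): print(b,onz(c,*b[1],.02 if c is s else .026).round(4))
# board
hsv=cv2.cvtColor(t['frame'],cv2.COLOR_RGB2HSV)
m=cv2.inRange(hsv,(60,60,20),(90,255,255)); k=np.zeros_like(m);k[145:195,305:405]=m[145:195,305:405]
k=cv2.morphologyEx(k,cv2.MORPH_CLOSE,np.ones((15,15)))
pts=np.array([onz(t,u,v,.012)[:2] for v,u in zip(*np.nonzero(k))]); r=cv2.minAreaRect((pts*1000).astype(np.float32)); print('felt',r)
m=cv2.inRange(hsv,(0,0,150),(180,45,255)); k=np.zeros_like(m);k[140:193,180:240]=m[140:193,180:240]
pts=np.array([onz(t,u,v,.042)[:2] for v,u in zip(*np.nonzero(k))]); r=cv2.minAreaRect((pts*1000).astype(np.float32)); print('pan',r)
for n,lo,hi,roi in(('white',(0,0,130),(180,70,255),(375,155,397,185)),('iron',(0,0,0),(180,110,75),(314,154,334,178))):
    for b in blobs(t,lo,hi,roi,8): print(n,b,onz(t,*b[1],.044).round(4))
for P in([.4243,-.0535,.037],[.62,-.187,.044],[.618,.174,.042]): print(proj(t,P),proj(s,P))
E
```

```text
[[-0.     0.361 -0.932]
 [ 0.002 -0.932 -0.361]
 [-1.    -0.002 -0.   ]]
(70, [247.3, 225.6], [236, 222, 24, 8]) [0.4771 0.092  0.026 ]
(72, [245.7, 253.2], [233, 251, 27, 5]) [0.4091 0.0967 0.026 ]
(179, [338.9, 201.0], [325, 196, 26, 14]) [0.4119 0.1056 0.02  ]
(158, [334.3, 224.8], [325, 217, 18, 16]) [0.4851 0.1019 0.02  ]
felt ((620.2659301757812, -185.05691528320312), (201.06353759765625, 69.91613006591797), 88.84022521972656)
pan ((617.3428344726562, 175.9532012939453), (116.8241195678711, 116.17961120605469), 89.6820297241211)
white (82, [390.5, 171.4], [386, 167, 10, 10]) [ 0.6024 -0.2679  0.044 ]
iron (48, [320.4, 167.6], [316, 163, 10, 9]) [ 0.6158 -0.0924  0.044 ]
[307.46347098 244.93407939] [264.24744519 190.36031404]
[358.02509873 165.23290592] [170.91085752 247.45543165]
[213.44919612 169.57396953] [370.69743491 274.79849009]
```

Request:
play_rows:
  moves:
    - [8.5, [0.5, 1.4, 0], [0, 0, 6]]
    - [8.5, [1.1, 2.8, 0], [0, 0, 12]]
    - [8.5, [1.7, 4.2, 0], [0, 0, 18]]
    - [8.5, [2.3, 5.6, 0], [0, 0, 24]]
    - [8.5, [2.8, 7.0, 0], [0, 0, 30]]
    - [8.5, [3.4, 8.4, 0], [0, 0, 36]]
    - [8.5, [4.0, 9.9, 0], [0, 0, 42]]
    - [8.5, [4.5, 11.3, 0], [0, 0, 48]]
  squeeze: 40

```text
time_s: 0.77
position: [0.253, -0.4221, 0.2309]
eef_rot: [-2.571, 1.57, 1.783]
contact_force: [-0.3, -0.5, -0.1]
grip_width: 0.995
```

Request:
play_rows:
  moves:
    - [8.5, [0.5, 1.4, 0], [0, 0, 6]]
    - [8.5, [1.1, 2.8, 0], [0, 0, 12]]
    - [8.5, [1.7, 4.2, 0], [0, 0, 18]]
    - [8.5, [2.3, 5.6, 0], [0, 0, 24]]
    - [8.5, [2.8, 7.0, 0], [0, 0, 30]]
    - [8.5, [3.4, 8.4, 0], [0, 0, 36]]
    - [8.5, [4.0, 9.9, 0], [0, 0, 42]]
    - [8.5, [4.5, 11.3, 0], [0, 0, 48]]

```text
time_s: 1.43
position: [0.2979, -0.3091, 0.2309]
eef_rot: [3.015, 1.57, 1.923]
contact_force: [-0.9, 0.4, -0.0]
grip_width: 0.998
```

```bash
cat > st.py <<'E'
from h import *
from scipy.spatial.transform import Rotation as Ro
s=manip.read_state(); R=Ro.from_euler('xyz',s['eef_rot']).as_matrix()
print('t',s['time_s'],'p',s['position'].round(4),'x',R[:,0].round(3),'yaw_y',np.degrees(np.arctan2(R[1,1],R[0,1])).round(2),'q',s['q'].round(3),'F',s['contact_force'].round(2),'M',s['moment'].round(3),'w',round(s['grip_width'],4))
E
python3 st.py
```

```text
t 1.4333 p [ 0.2979 -0.3091  0.2309] x [-0.     0.001 -1.   ] yaw_y 27.48 q [-0.991  0.032 -0.297  1.242  0.     0.1  ] F [-0.87  0.39 -0.04] M [-0.022  0.022  0.006] w 0.9979
```

Request:
play_rows:
  moves:
    - [8.5, [0.5, 1.4, 0], [0, 0, 6]]
    - [8.5, [1.1, 2.8, 0], [0, 0, 12]]
    - [8.5, [1.7, 4.2, 0], [0, 0, 18]]
    - [8.5, [2.3, 5.6, 0], [0, 0, 24]]
    - [8.5, [2.8, 7.0, 0], [0, 0, 30]]
    - [8.5, [3.4, 8.4, 0], [0, 0, 36]]
    - [8.5, [4.0, 9.9, 0], [0, 0, 42]]
    - [8.5, [4.5, 11.3, 0], [0, 0, 48]]

```text
time_s: 2.1
position: [0.3428, -0.1962, 0.231]
eef_rot: [2.409, 1.57, 2.155]
contact_force: [0.2, 0.1, -0.3]
grip_width: 0.995
```

Request:
play_rows:
  moves:
    - [8.5, [0.5, 1.4, 0], [0, 0, 6]]
    - [8.5, [1.1, 2.8, 0], [0, 0, 12]]
    - [8.5, [1.7, 4.2, 0], [0, 0, 18]]
    - [8.5, [2.3, 5.6, 0], [0, 0, 24]]
    - [8.5, [2.8, 7.0, 0], [0, 0, 30]]
    - [8.5, [3.4, 8.4, 0], [0, 0, 36]]
    - [8.5, [4.0, 9.9, 0], [0, 0, 42]]
    - [8.5, [4.5, 11.3, 0], [0, 0, 48]]

```text
time_s: 2.77
position: [0.3878, -0.0832, 0.231]
eef_rot: [1.964, 1.57, 2.548]
contact_force: [-0.9, -1.2, -0.1]
grip_width: 0.992
```

Request:
play_rows:
  moves:
    - [8.5, [0.5, 1.4, -1], [0, 0, 6]]
    - [8.5, [1.1, 2.8, -2], [0, 0, 12]]
    - [8.5, [1.7, 4.2, -4], [0, 0, 18]]
    - [8.5, [2.3, 5.6, -6], [0, 0, 24]]
    - [8.5, [2.8, 7.0, -8], [0, 0, 31]]
    - [8.5, [3.4, 8.4, -9], [0, 0, 37]]
    - [8.5, [4.0, 9.9, -10], [0, 0, 43]]
    - [8.5, [4.6, 11.3, -11], [0, 0, 49]]

```text
time_s: 3.43
position: [0.4334, 0.0297, 0.1203]
eef_rot: [1.571, 1.569, 3.011]
contact_force: [0.8, -0.4, 0.7]
grip_width: 0.99
```

```bash
python3 st.py; python3 -c "
from h import *
c=snap('scene','s1');a=c['frame'][60:260,180:440]; cv2.imwrite('pics/s1z.png',cv2.resize(a[:,:,::-1],None,fx=3,fy=3,interpolation=2))"
```

```text
t 3.4333 p [0.4334 0.0297 0.1203] x [-0.001  0.    -1.   ] yaw_y 172.49 q [-0.117  0.114 -0.491  0.967  0.    -1.556] F [ 0.77 -0.35  0.68] M [-0.005 -0.018 -0.024] w 0.9901
```

View pics/s1z.png

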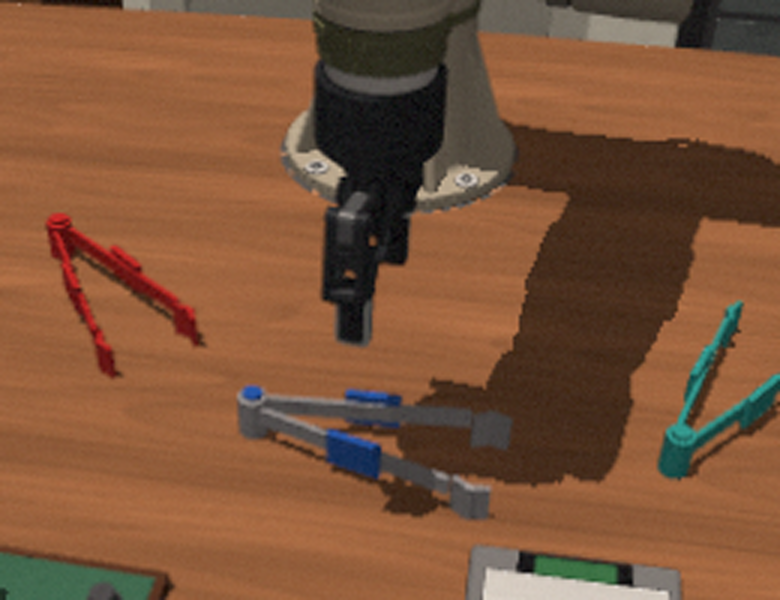

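The gripper hangs above the steel tongs, with a finger at about (298,167) full-frame and the pads below it at (303,195) and (297,210). Next I descend over them.

Request:
play_rows:
  moves:
    - [8.5, [0.1, 0, -2], [0, 0, 0]]
    - [8.5, [0.1, 0.1, -5], [0, 0, 0]]
    - [8.5, [0.1, 0.1, -7], [0, 0, 0]]
    - [8.5, [0.1, 0.1, -9], [0, 0, 0]]
    - [8.5, [0.1, 0.1, -10.5], [0, 0, 0]]
    - [8.5, [0.1, 0.1, -11.2], [0, 0, 0]]
    - [8.5, [0.1, 0.1, -11.7], [0, 0, 0]]
    - [8.5, [0.1, 0.1, -11.7], [0, 0, 0]]
  squeeze: 20

```text
time_s: 4.15
position: [0.4343, 0.0297, 0.0038]
eef_rot: [1.61, 1.569, 3.044]
contact_force: [-0.6, -1.5, 0.3]
grip_width: 0.993
```

```bash
python3 st.py; python3 -c "
from h import *
c=snap('scene','s2');a=c['frame'][100:260,200:420]; cv2.imwrite('pics/s2z.png',cv2.resize(a[:,:,::-1],None,fx=3.5,fy=3.5,interpolation=2))"
```

```text
t 4.15 p [0.4343 0.0297 0.0038] x [-0.001  0.    -1.   ] yaw_y 172.15 q [-0.116  0.261 -0.651  0.661 -0.    -1.55 ] F [-0.6  -1.47  0.31] M [-0.032  0.039 -0.013] w 0.9927
```

View pics/s2z.png

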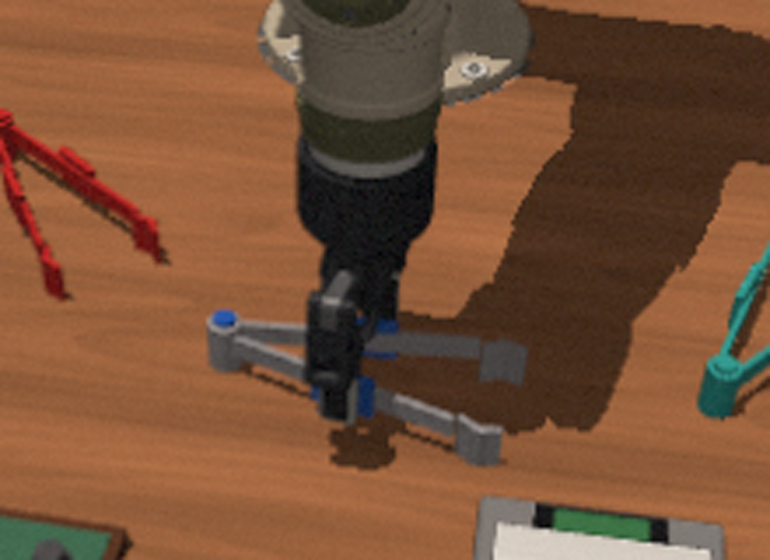

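The fingers straddle both blue pads, roughly centred along them (finger at 297,200 full-frame). Now I close to 5.0 cm.

Request:
play_rows:
  moves:
    - [7.0, [0, 0, 0], [0, 0, 0]]
    - [6.2, [0, 0, 0], [0, 0, 0]]
    - [5.8, [0, 0, 0], [0, 0, 0]]
    - [5.5, [0, 0, 0], [0, 0, 0]]
    - [5.2, [0, 0, 0], [0, 0, 0]]
    - [5.0, [0, 0, 0], [0, 0, 0]]
    - [5.0, [0, 0, 0], [0, 0, 0]]
    - [5.0, [0, 0, 0], [0, 0, 0]]

```text
time_s: 4.87
position: [0.4367, 0.03, 0.0059]
eef_rot: [-1.299, 1.567, 0.135]
contact_force: [-0.1, 1.0, 8.6]
grip_width: 0.586
```

Request:
play_rows:
  moves:
    - [5.0, [0, 0, 0.2], [0, 0, 0]]
    - [5.0, [0, 0, 0.5], [0, 0, 0]]
    - [5.0, [0, 0, 1], [0, 0, 0]]
    - [5.0, [0, 0, 1.5], [0, 0, 0]]
    - [5.0, [0, 0, 2], [0, 0, 0]]
    - [5.0, [0, 0, 2.5], [0, 0, 0]]
    - [5.0, [0, 0, 3], [0, 0, 0]]
    - [5.0, [0, 0, 3], [0, 0, 0]]

```text
time_s: 5.53
position: [0.4356, 0.0297, 0.0354]
eef_rot: [-1.516, 1.569, -0.081]
contact_force: [0.6, 0.6, -1.3]
grip_width: 0.588
```

```bash
python3 st.py; python3 -c "
from h import *
c=snap('scene','s3');a=c['frame'][100:260,200:420]; cv2.imwrite('pics/s3z.png',cv2.resize(a[:,:,::-1],None,fx=3.5,fy=3.5,interpolation=2))"
```

```text
t 5.5333 p [0.4356 0.0297 0.0354] x [ 0.002 -0.    -1.   ] yaw_y 172.19 q [-0.116  0.214 -0.613  0.742  0.    -1.551] F [ 0.63  0.57 -1.28] M [0.063 0.008 0.039] w 0.5883
```

View pics/s3z.png

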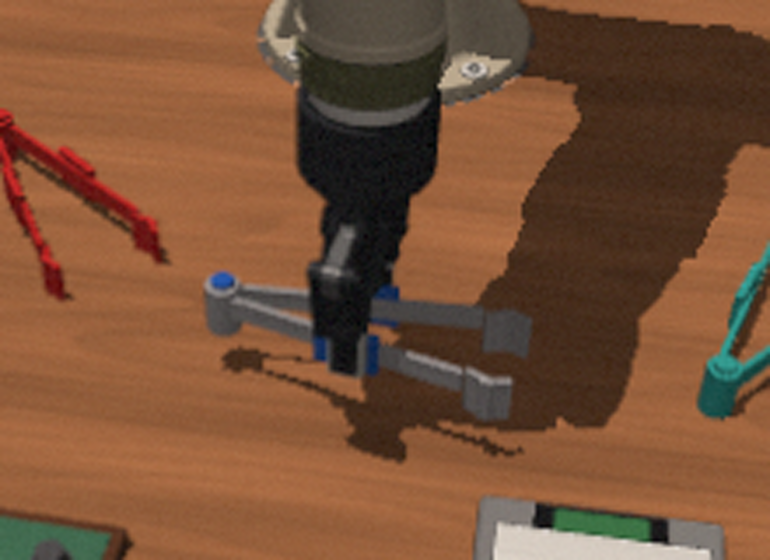

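The tongs are lifted level and still open: barrel at (263,187), jaws at (345,195) and (339,213) full-frame. I'll raise them, turn them and carry them toward the board.

Request:
play_rows:
  moves:
    - [5.0, [0, 0, 1], [0, 0, 0]]
    - [5.0, [0.2, -0.5, 2.5], [0, 0, -1]]
    - [5.0, [0.5, -1.2, 4], [0, 0, -4]]
    - [5.0, [1.0, -2.2, 5.5], [0, 0, -8]]
    - [5.0, [1.5, -3.3, 7], [0, 0, -12]]
    - [5.0, [2.0, -4.4, 8], [0, 0, -16]]
    - [5.0, [2.5, -5.5, 8.5], [0, 0, -20]]
    - [5.0, [3.0, -6.6, 8.5], [0, 0, -24]]

```text
time_s: 6.25
position: [0.4659, -0.0369, 0.1205]
eef_rot: [-1.245, 1.569, -0.233]
contact_force: [-0.2, -0.8, -1.1]
grip_width: 0.591
```

Request:
play_rows:
  moves:
    - [5.0, [0.5, -1.1, 0], [0, 0, -4]]
    - [5.0, [1.0, -2.2, 0], [0, 0, -8]]
    - [5.0, [1.5, -3.3, 0], [0, 0, -12]]
    - [5.0, [2.0, -4.4, 0], [0, 0, -16]]
    - [5.0, [2.5, -5.5, 0], [0, 0, -20]]
    - [5.0, [3.0, -6.6, 0], [0, 0, -24]]
    - [5.0, [3.5, -7.7, 0], [0, 0, -28]]
    - [5.0, [4.0, -8.8, 0], [0, 0, -32]]

```text
time_s: 6.92
position: [0.5047, -0.1246, 0.1189]
eef_rot: [2.255, 1.57, 2.709]
contact_force: [-0.7, 0.4, -1.0]
grip_width: 0.586
```

Request:
play_rows:
  moves:
    - [5.0, [0.5, -1.1, 0], [0, 0, -4]]
    - [5.0, [1.0, -2.2, 0], [0, 0, -8]]
    - [5.0, [1.5, -3.3, 0], [0, 0, -12]]
    - [5.0, [2.0, -4.4, 0], [0, 0, -16]]
    - [5.0, [2.5, -5.4, 0], [0, 0, -20]]
    - [5.0, [2.8, -6.0, 0], [0, 0, -24]]
    - [5.0, [3.0, -6.2, 0], [0, 0, -26]]
    - [5.0, [3.0, -6.2, 0], [0, 0, -26.2]]

```text
time_s: 7.58
position: [0.535, -0.1868, 0.1187]
eef_rot: [2.614, 1.57, 2.613]
contact_force: [0.1, -1.1, -0.9]
grip_width: 0.588
```

```bash
python3 st.py; python3 -c "
from h import *
c=snap('scene','s4');a=c['frame'][120:320,80:340]; cv2.imwrite('pics/s4z.png',cv2.resize(a[:,:,::-1],None,fx=3,fy=3,interpolation=2))
c=snap('top','t4');a=c['frame'][130:330,260:480]; cv2.imwrite('pics/t4z.png',cv2.resize(a[:,:,::-1],None,fx=3,fy=3,interpolation=2))"
```

```text
t 7.5833 p [ 0.535  -0.1868  0.1187] x [-0.  0. -1.] yaw_y 89.89 q [-0.478  0.355 -0.178  1.039  0.    -0.476] F [ 0.1  -1.08 -0.91] M [ 0.038 -0.017  0.029] w 0.5882
```

View pics/s4z.png

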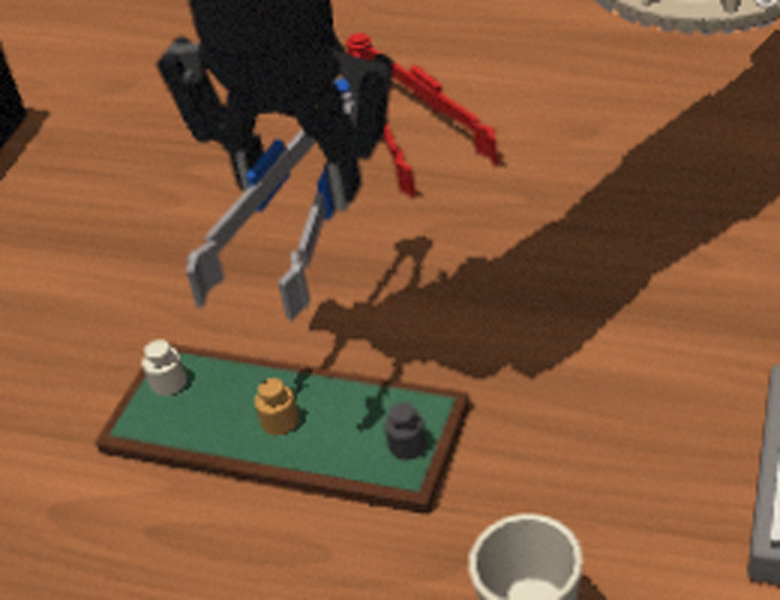

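View pics/t4z.png

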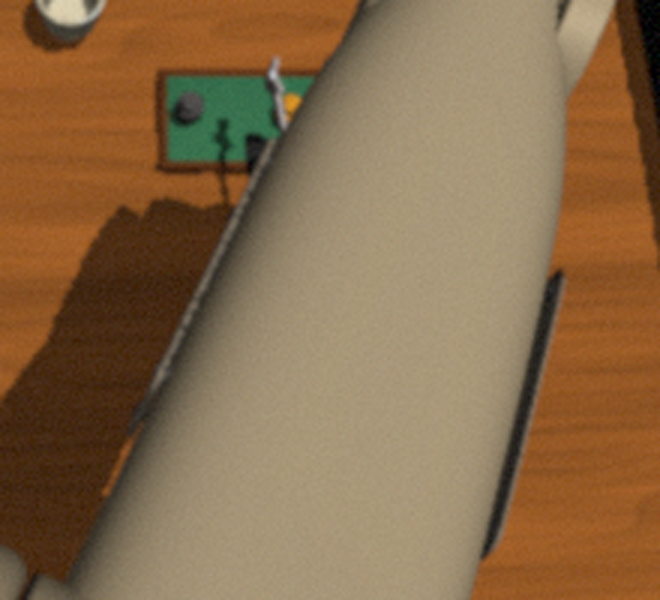

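```bash
python3 - <<'E'
from m import *
t=load('top0'); s=load('scene4' if 0 else 's4')
o,d=ray(s,80+271/3-.3,120+385/3-.3); print('knob top scene z44',(o+d*(.044-o[2])/d[2]).round(4))
for b in blobs(s,(0,0,70),(180,60,255),(138,198,190,230),5): print(b,onz(s,*b[1],.127).round(4))
# jaw projected expectation
for y in(-.1868+.031,-.1868-.031):
    print([proj(s,[.62+dx,y,z]).round(1).tolist() for dx in(-.014,.014) for z in(.113,.141)])
for b in blobs(s,(10,140,100),(25,255,255),(155,240,190,270)): print('brass',b)
for P in([.621,-.1855],[.621,-.190]):
    print('pred brass',[proj(s,[*P,z]).round(1).tolist() for z in(.012,.034,.044)], [proj(t,[*P,z]).round(1).tolist() for z in(.012,.034,.044)])
h=s['frame'][195:275,130:200]; cv2.imwrite('pics/s4y.png',cv2.resize(h[:,:,::-1],None,fx=7,fy=7,interpolation=0))
h=t['frame'][150:190,330:400]; cv2.imwrite('pics/t0y.png',cv2.resize(h[:,:,::-1],None,fx=10,fy=10,interpolation=0))
E
```

```text
knob top scene z44 [ 0.6216 -0.1881  0.044 ]
(67, [146.7, 207.3], [143, 198, 13, 24]) [ 0.6071 -0.2209  0.127 ]
(107, [178.3, 211.1], [173, 198, 11, 28]) [ 0.6066 -0.1623  0.127 ]
[[183.3, 217.2], [180.6, 205.2], [177.6, 228.6], [174.6, 216.6]]
[[150.3, 212.9], [146.8, 201.1], [143.8, 224.0], [140.0, 212.1]]
brass (42, [179.2, 240.7], [168, 240, 20, 3])
brass (109, [170.3, 253.6], [165, 246, 13, 18])
pred brass [[174.6, 259.3], [172.5, 251.6], [171.5, 248.0]] [[355.3, 168.6], [356.7, 166.0], [357.4, 164.9]]
pred brass [[172.4, 259.0], [170.2, 251.3], [169.2, 247.6]] [[357.0, 168.6], [358.5, 166.0], [359.2, 164.8]]
```

View pics/s4y.png

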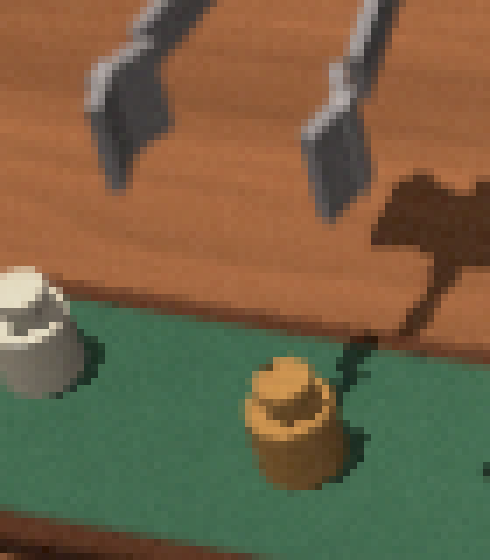

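View pics/t0y.png

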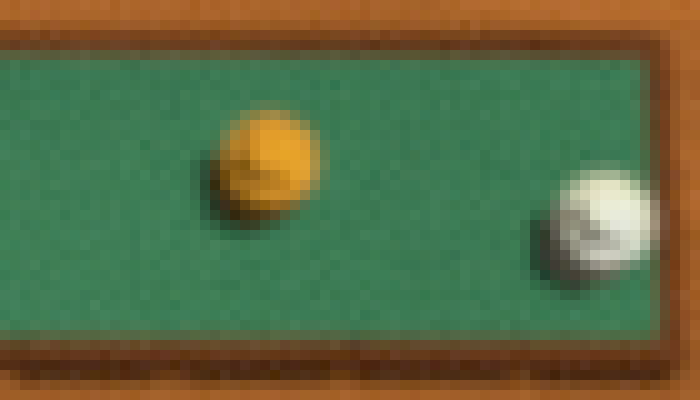

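```bash
python3 - <<'E'
from m import *
t=load('t4'); s=load('s4')
def tri(a,b):
    (o1,d1),(o2,d2)=ray(t,*a),ray(s,*b); A=np.c_[d1,-d2]; k=np.linalg.lstsq(A,o2-o1,rcond=None)[0]
    p,q=o1+k[0]*d1,o2+k[1]*d2; return (p+q)/2,np.linalg.norm(p-q)
print('jaw+ tip',tri((351.4,150.5),(173.7,213.6)))
print('cap pred',proj(s,[.45,-.1868,.150]),'obs 194,148')
for x in(.44,.445,.45,.455):
  print(x,[proj(s,[x,-.1868,z]).round(1).tolist() for z in(.145,.15,.155)])
for b in blobs(s,(105,110,40),(130,255,255),(150,130,205,200),3): print(b)
h=t['frame'][142:192,320:380]; cv2.imwrite('pics/t4y.png',cv2.resize(h[:,:,::-1],None,fx=10,fy=10,interpolation=0))
h=s['frame'][138:200,150:212]; cv2.imwrite('pics/s4x.png',cv2.resize(h[:,:,::-1],None,fx=9,fy=9,interpolation=0))
E
```

```text
jaw+ tip (array([ 0.62671858, -0.15785474,  0.1402156 ]), np.float64(0.0047025178820431345))
cap pred [193.21224971 147.29428241] obs 194,148
0.44 [[195.3, 146.6], [194.9, 144.5], [194.5, 142.4]]
0.445 [[194.4, 148.0], [194.1, 145.9], [193.7, 143.8]]
0.45 [[193.6, 149.4], [193.2, 147.3], [192.8, 145.2]]
0.455 [[192.7, 150.8], [192.4, 148.7], [192.0, 146.6]]
(18, [193.9, 148.1], [192, 146, 5, 5])
(74, [167.6, 173.9], [162, 167, 13, 15])
(43, [188.2, 184.1], [186, 176, 5, 17])
(6, [168.2, 186.7], [166, 185, 5, 5])
```

View pics/t4y.png

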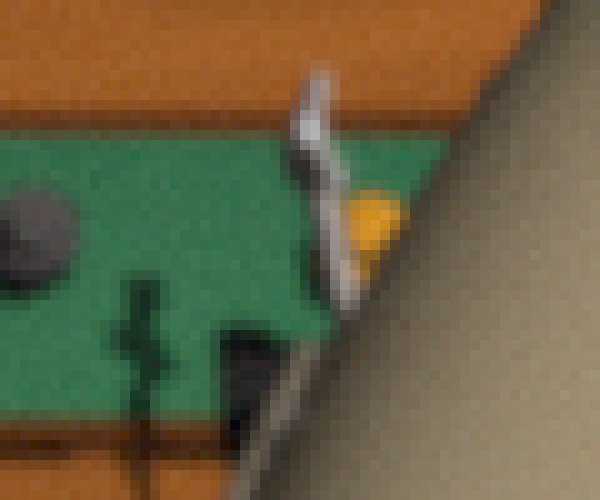

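View pics/s4x.png

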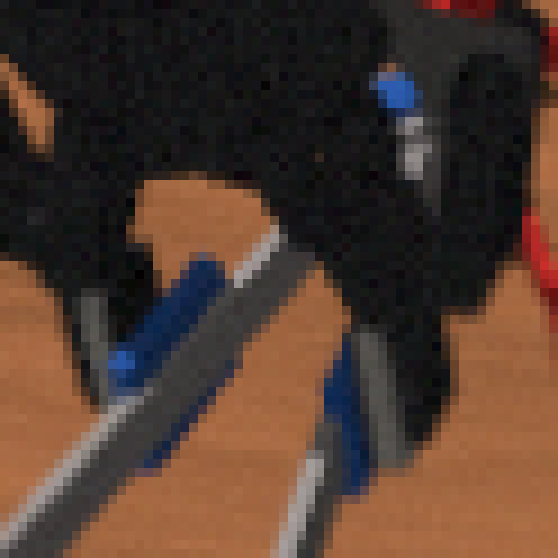

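Measured: jaw tip at x 0.627 and z 0.140 on top, so the tongs are level with the underside at 0.112. The jaw centre sits about 81 mm ahead of the TCP, and the brass weight is about 5 mm further on. I'll shift and lower to just above the knob, then look.

Request:
play_rows:
  moves:
    - [5.0, [0.1, -0.1, -1], [0, 0, 0]]
    - [5.0, [0.3, -0.1, -2], [0, 0, 0]]
    - [5.0, [0.5, -0.2, -3], [0, 0, 0]]
    - [5.0, [0.5, -0.2, -4], [0, 0, 0]]
    - [5.0, [0.5, -0.2, -5], [0, 0, 0]]
    - [5.0, [0.5, -0.2, -5.6], [0, 0, 0]]
    - [5.0, [0.5, -0.2, -5.8], [0, 0, 0]]
    - [5.0, [0.5, -0.2, -5.8], [0, 0, 0]]

```text
time_s: 8.35
position: [0.5392, -0.1878, 0.0603]
eef_rot: [2.63, 1.569, 2.63]
contact_force: [-0.0, 0.5, -0.5]
grip_width: 0.589
```

```bash
python3 st.py; python3 -c "
from h import *
c=snap('scene','s5');a=c['frame'][180:290,100:250]; cv2.imwrite('pics/s5z.png',cv2.resize(a[:,:,::-1],None,fx=5,fy=5,interpolation=2))
c=snap('top','t5');a=c['frame'][140:200,310:400]; cv2.imwrite('pics/t5z.png',cv2.resize(a[:,:,::-1],None,fx=8,fy=8,interpolation=2))"
```

```text
t 8.35 p [ 0.5392 -0.1878  0.0603] x [-0.002  0.001 -1.   ] yaw_y 89.99 q [-0.476  0.414 -0.246  0.913  0.    -0.476] F [-0.01  0.47 -0.46] M [0.045 0.061 0.032] w 0.5891
```

View pics/s5z.png

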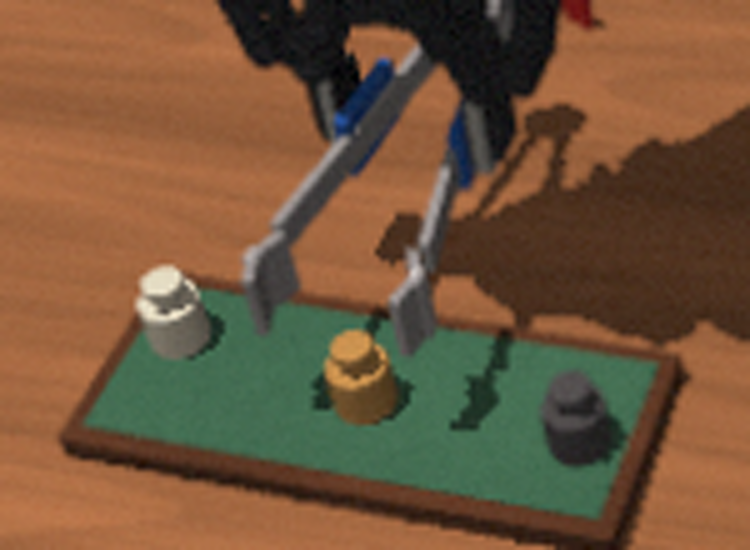

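View pics/t5z.png

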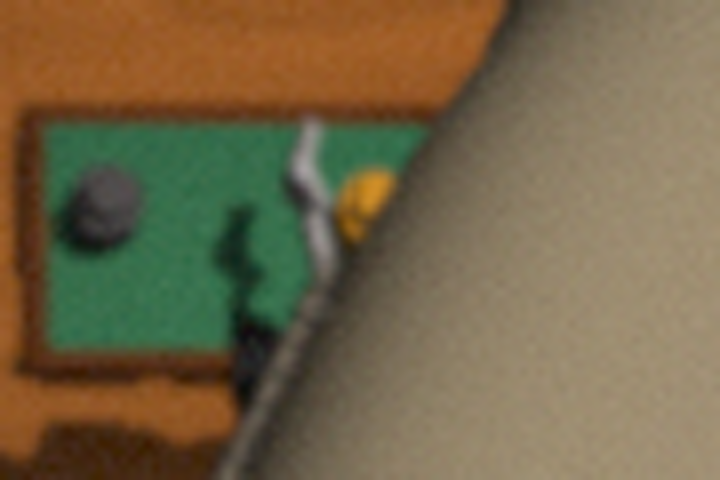

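```bash
python3 - <<'E'
from m import *
t=load('t5'); s=load('s5')
print('V apex top',onz(t,346.4,161.8,.082).round(4),'brass',onz(t,356.5,165.4,.038).round(4))
# scene: front bottom corners of jaws z=.054; 
a=onz(s,100+263/5-.4,180+330/5-.4,.054);b=onz(s,100+408/5-.4,180+352/5-.4,.054); print(a.round(4),b.round(4),((a+b)/2).round(4))
print('knob',onz(s,100+354/5-.4,180+343/5-.4,.044).round(4))
E
```

```text
V apex top [ 0.6175 -0.152   0.082 ] brass [ 0.6215 -0.1843  0.038 ]
[ 0.6302 -0.2175  0.054 ] [ 0.6306 -0.1612  0.054 ] [ 0.6304 -0.1893  0.054 ]
knob [ 0.6219 -0.1873  0.044 ]
```

The jaws' V centre is at about (0.617, -0.189) and the brass at about (0.6215, -0.186), so I correct by +4.5 mm in x and +2.5 mm in y, then lower and squeeze.

Request:
play_rows:
  moves:
    - [5.0, [0.2, 0.1, 0], [0, 0, 0]]
    - [5.0, [0.45, 0.25, 0], [0, 0, 0]]
    - [5.0, [0.45, 0.25, -0.8], [0, 0, 0]]
    - [5.0, [0.45, 0.25, -1.6], [0, 0, 0]]
    - [5.0, [0.45, 0.25, -2.4], [0, 0, 0]]
    - [5.0, [0.45, 0.25, -3.1], [0, 0, 0]]
    - [5.0, [0.45, 0.25, -3.5], [0, 0, 0]]
    - [5.0, [0.45, 0.25, -3.5], [0, 0, 0]]

```text
time_s: 9.12
position: [0.5431, -0.1851, 0.0246]
eef_rot: [2.657, 1.568, 2.656]
contact_force: [-0.9, -0.4, -1.4]
grip_width: 0.59
```

```bash
python3 st.py; python3 -c "
from h import *
c=snap('scene','s6');a=c['frame'][180:290,100:250]; cv2.imwrite('pics/s6z.png',cv2.resize(a[:,:,::-1],None,fx=5,fy=5,interpolation=2))
c=snap('top','t6');a=c['frame'][140:200,310:400]; cv2.imwrite('pics/t6z.png',cv2.resize(a[:,:,::-1],None,fx=8,fy=8,interpolation=2))"
```

```text
t 9.1167 p [ 0.5431 -0.1851  0.0246] x [-0.003  0.001 -1.   ] yaw_y 89.98 q [-0.468  0.456 -0.279  0.839  0.    -0.468] F [-0.9  -0.41 -1.43] M [ 0.062 -0.001 -0.016] w 0.5905
```

View pics/s6z.png

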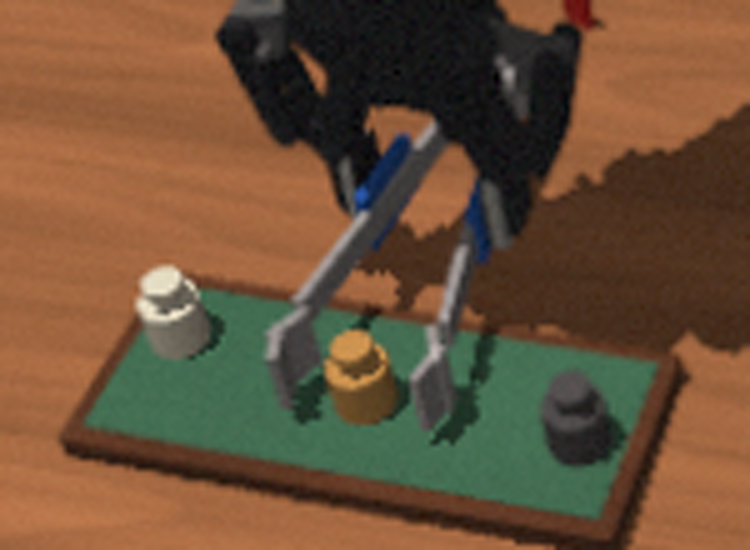

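View pics/t6z.png

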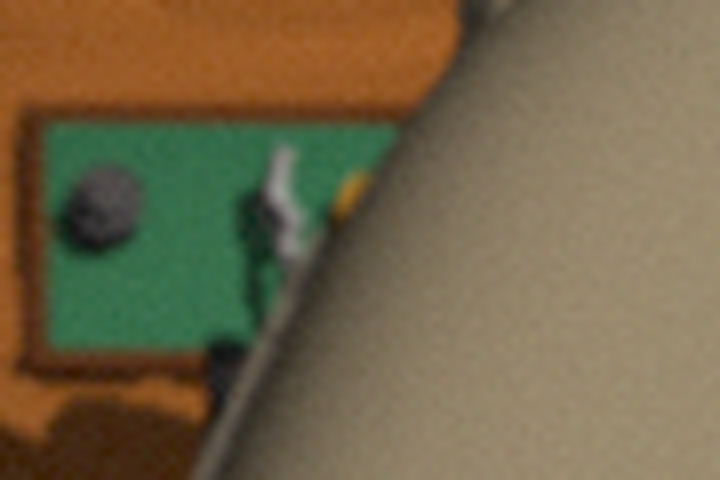

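The jaws straddle the weight: left jaw at (158,252), brass at (172,255), right jaw at (186,257) full-frame, with both neighbours clear. Now I squeeze gradually.

Request:
play_rows:
  moves:
    - [4.7, [0, 0, 0], [0, 0, 0]]
    - [4.4, [0, 0, 0], [0, 0, 0]]
    - [4.1, [0, 0, 0], [0, 0, 0]]
    - [3.8, [0, 0, 0], [0, 0, 0]]
    - [3.6, [0, 0, 0], [0, 0, 0]]
    - [3.4, [0, 0, 0], [0, 0, 0]]
    - [3.2, [0, 0, 0], [0, 0, 0]]
    - [3.0, [0, 0, 0], [0, 0, 0]]
  squeeze: 40

```text
time_s: 9.88
position: [0.5444, -0.1858, 0.0266]
eef_rot: [-0.479, 1.57, -0.48]
contact_force: [-1.1, -0.4, 0.6]
grip_width: 0.382
```

Request:
play_rows:
  moves:
    - [2.8, [0, 0, 0], [0, 0, 0]]
    - [2.6, [0, 0, 0], [0, 0, 0]]
    - [2.6, [0, 0, 0], [0, 0, 0]]
    - [2.6, [0, 0, 0], [0, 0, 0]]

```text
time_s: 10.22
position: [0.5444, -0.1858, 0.0265]
eef_rot: [-0.469, 1.571, -0.47]
contact_force: [-1.0, 0.1, 1.8]
grip_width: 0.373
```

```bash
python3 st.py; python3 -c "
from h import *
c=snap('scene','s7');a=c['frame'][180:290,100:250]; cv2.imwrite('pics/s7z.png',cv2.resize(a[:,:,::-1],None,fx=5,fy=5,interpolation=2))"
```

```text
t 10.2167 p [ 0.5444 -0.1858  0.0265] x [ 0. -0. -1.] yaw_y 89.98 q [-0.468  0.454 -0.277  0.84  -0.    -0.468] F [-1.02  0.08  1.81] M [-0.064 -0.001 -0.008] w 0.3734
```

View pics/s7z.png

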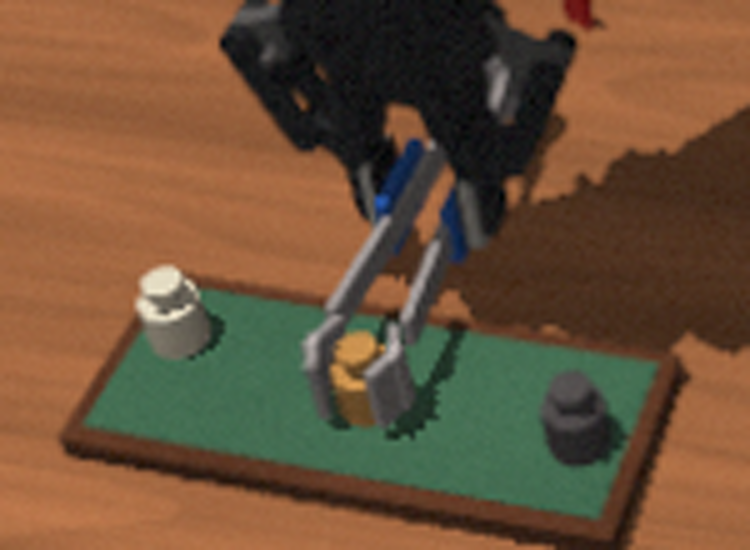

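The weight is gripped between the jaws (opening 31.9 mm, as expected). Now a slow lift.

Request:
play_rows:
  moves:
    - [2.6, [0, 0, 0.2], [0, 0, 0]]
    - [2.6, [0, 0, 0.5], [0, 0, 0]]
    - [2.6, [0, 0, 1.0], [0, 0, 0]]
    - [2.6, [0, 0, 1.5], [0, 0, 0]]
    - [2.6, [0, 0, 2.0], [0, 0, 0]]
    - [2.6, [0, 0, 2.4], [0, 0, 0]]
    - [2.6, [0, 0, 2.6], [0, 0, 0]]
    - [2.6, [0, 0, 2.6], [0, 0, 0]]

```text
time_s: 10.93
position: [0.5448, -0.1859, 0.0531]
eef_rot: [-0.381, 1.569, -0.382]
contact_force: [0.9, 0.5, -1.6]
grip_width: 0.373
```

```bash
python3 st.py; python3 -c "
from h import *
c=snap('scene','s8');a=c['frame'][180:290,100:250]; cv2.imwrite('pics/s8z.png',cv2.resize(a[:,:,::-1],None,fx=5,fy=5,interpolation=2))"
```

```text
t 10.9333 p [ 0.5448 -0.1859  0.0531] x [ 0.001 -0.    -1.   ] yaw_y 89.99 q [-0.468  0.426 -0.246  0.897  0.    -0.468] F [ 0.95  0.48 -1.56] M [ 0.014  0.038 -0.002] w 0.3733
```

View pics/s8z.png

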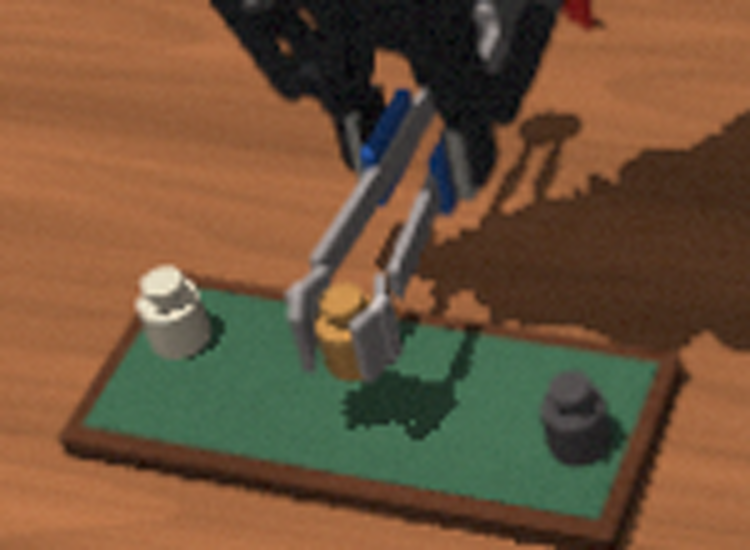

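```bash
python3 - <<'E'
from m import *
s=load('scene0'); t=load('top0')
g=cv2.cvtColor(s['frame'],cv2.COLOR_RGB2HSV)
k=cv2.inRange(g,(0,0,165),(180,50,255)); z=np.zeros_like(k); z[240:325,325:415]=k[240:325,325:415]
z=cv2.morphologyEx(z,cv2.MORPH_OPEN,np.ones((3,3)))
for nm,c,m in(('s',s,z),):
    pts=np.array([onz(c,u,v,.042)[:2] for v,u in zip(*np.nonzero(m))]); print(nm,cv2.minAreaRect((pts*1000).astype(np.float32)))
for u,v in((342,250),(404,256),(409,309),(338,302)): print(onz(s,u,v,.042).round(4))
E
```

```text
s ((622.4554443359375, 175.13931274414062), (110.7327651977539, 109.89018249511719), 0.03364470228552818)
[0.5696 0.1212 0.042 ]
[0.5653 0.2323 0.042 ]
[0.6778 0.2367 0.042 ]
[0.6829 0.1231 0.042 ]
```

Request:
play_rows:
  moves:
    - [2.6, [0, 0, 0.8], [0, 0, 0]]
    - [2.6, [0, 0, 2], [0, 0, 0]]
    - [2.6, [0, 0, 3.5], [0, 0, 0]]
    - [2.6, [0, 0.5, 5], [0, 0, 0]]
    - [2.6, [0, 1.5, 6], [0, 0, 0]]
    - [2.6, [0, 3, 6.5], [0, 0, 0]]
    - [2.6, [0, 4.8, 6.7], [0, 0, 0]]
    - [2.6, [0, 6.6, 6.7], [0, 0, 0]]

```text
time_s: 11.65
position: [0.5443, -0.1181, 0.1199]
eef_rot: [0.455, 1.57, 0.455]
contact_force: [-0.4, -0.2, -2.2]
grip_width: 0.379
```

Request:
play_rows:
  moves:
    - [2.6, [0, 1.8, 0], [0, 0, 0]]
    - [2.6, [0, 3.6, 0], [0, 0, 0]]
    - [2.6, [0, 5.4, 0], [0, 0, 0]]
    - [2.6, [0, 7.2, 0], [0, 0, 0]]
    - [2.6, [0, 9, 0], [0, 0, 0]]
    - [2.6, [0, 10.8, 0], [0, 0, 0]]
    - [2.6, [0, 12.6, 0], [0, 0, 0]]
    - [2.6, [0, 14.4, 0], [0, 0, 0]]

```text
time_s: 12.32
position: [0.5432, 0.0266, 0.1189]
eef_rot: [2.698, 1.569, 2.699]
contact_force: [0.5, -0.3, -2.3]
grip_width: 0.376
```

Request:
play_rows:
  moves:
    - [2.6, [0, 1.8, 0], [0, 0, 0]]
    - [2.6, [0, 3.6, 0], [0, 0, 0]]
    - [2.6, [0, 5.4, 0], [0, 0, 0]]
    - [2.6, [0, 7.2, 0], [0, 0, 0]]
    - [2.6, [0, 9, 0], [0, 0, 0]]
    - [2.6, [0, 10.8, 0], [0, 0, 0]]
    - [2.6, [0, 12.4, 0], [0, 0, 0]]
    - [2.6, [0, 13.6, 0], [0, 0, 0]]

```text
time_s: 12.98
position: [0.543, 0.1627, 0.1189]
eef_rot: [2.761, 1.569, 2.762]
contact_force: [-0.1, -1.0, -1.7]
grip_width: 0.372
```

Request:
play_rows:
  moves:
    - [2.6, [0, 1, 0], [0, 0, 0]]
    - [2.6, [0, 1.5, 0], [0, 0, 0]]
    - [2.6, [0, 1.6, 0], [0, 0, 0]]
    - [2.6, [0, 1.6, 0], [0, 0, 0]]

```text
time_s: 13.32
position: [0.5441, 0.1764, 0.1192]
eef_rot: [-2.552, 1.57, -2.552]
contact_force: [0.5, 0.0, -2.4]
grip_width: 0.369
```

```bash
python3 st.py; python3 -c "
from h import *
c=snap('scene','s9');a=c['frame'][170:330,280:460]; cv2.imwrite('pics/s9z.png',cv2.resize(a[:,:,::-1],None,fx=3.7,fy=3.7,interpolation=2))
c=snap('top','t9');a=c['frame'][120:240,160:320]; cv2.imwrite('pics/t9z.png',cv2.resize(a[:,:,::-1],None,fx=5,fy=5,interpolation=2))"
```

```text
t 13.3167 p [0.5441 0.1764 0.1192] x [-0. -0. -1.] yaw_y 90.01 q [ 0.173  0.364 -0.163  1.044 -0.     0.173] F [ 0.55  0.05 -2.44] M [0.013 0.038 0.02 ] w 0.3688
```

View pics/s9z.png

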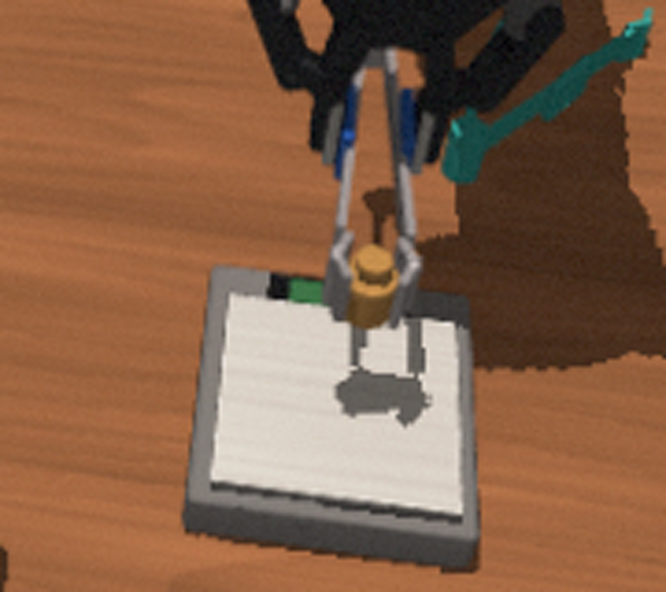

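View pics/t9z.png

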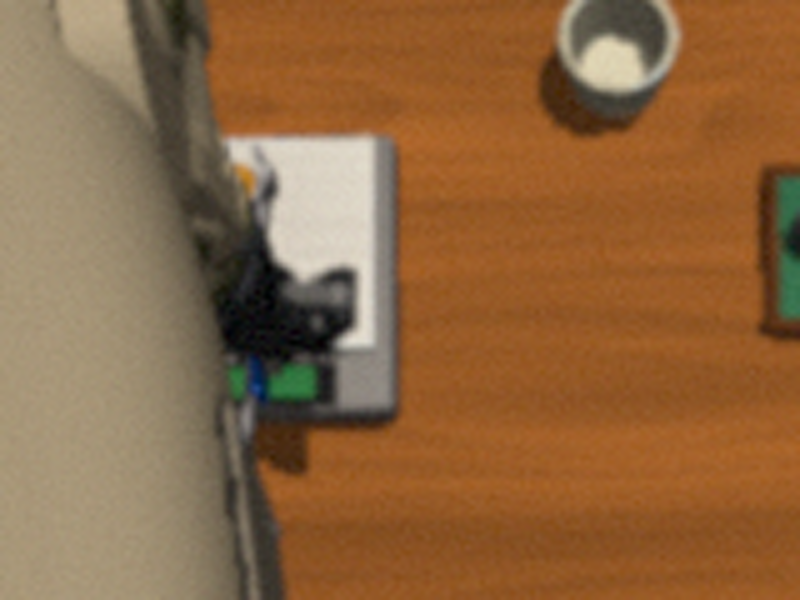

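```bash
python3 - <<'E'
from m import *
s=load('s9')
print(onz(s,380.6,239.3,.1367).round(4))
z=.1047  # bottom
print('bottom front',onz(s,280+370/3.7-.4,170+326/3.7-.4,z).round(4))
print('sync: pan px', proj(s,[.6225,.1751,.042]))
E
```

```text
[0.6231 0.176  0.1367]
bottom front [0.6326 0.1795 0.1047]
sync: pan px [371.28055545 276.94569982]
```

The weight is held upright at about (0.622, 0.1765), and the pan centre by the same camera is (0.6225, 0.175). I'm lowering it.

Request:
play_rows:
  moves:
    - [2.6, [0, -0.1, -0.5], [0, 0, 0]]
    - [2.6, [0, -0.1, -1.5], [0, 0, 0]]
    - [2.6, [0, -0.1, -2.5], [0, 0, 0]]
    - [2.6, [0, -0.1, -3.5], [0, 0, 0]]
    - [2.6, [0, -0.1, -4.5], [0, 0, 0]]
    - [2.6, [0, -0.1, -5.2], [0, 0, 0]]
    - [2.6, [0, -0.1, -5.7], [0, 0, 0]]
    - [2.6, [0, -0.1, -5.8], [0, 0, 0]]

```text
time_s: 14.08
position: [0.5434, 0.1751, 0.0598]
eef_rot: [-3.002, 1.568, -3.003]
contact_force: [0.1, -0.4, -2.5]
grip_width: 0.373
```

```bash
python3 st.py; python3 -c "
from h import *
c=snap('scene','s10');a=c['frame'][170:330,280:460]; cv2.imwrite('pics/s10z.png',cv2.resize(a[:,:,::-1],None,fx=3.7,fy=3.7,interpolation=2))"
```

```text
t 14.0833 p [0.5434 0.1751 0.0598] x [-0.002 -0.    -1.   ] yaw_y 89.98 q [ 0.171  0.415 -0.246  0.913  0.     0.171] F [ 0.13 -0.44 -2.49] M [0.021 0.054 0.013] w 0.373
```

View pics/s10z.png

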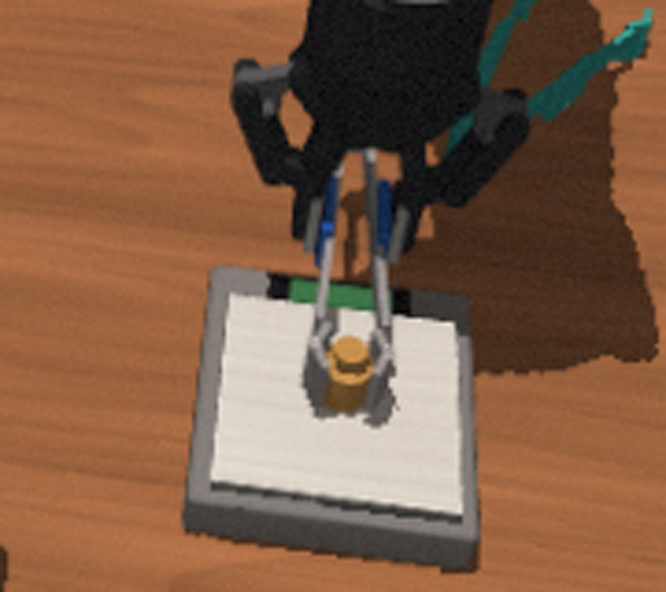

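The weight hovers over the pan centre, with its base at about (373,280) full-frame. Lowering to touch.

Request:
play_rows:
  moves:
    - [2.6, [0, 0, -0.1], [0, 0, 0]]
    - [2.6, [0, 0, -0.2], [0, 0, 0]]
    - [2.6, [0, 0, -0.2], [0, 0, 0]]

```text
time_s: 14.38
position: [0.5447, 0.1754, 0.0597]
eef_rot: [0.282, 1.57, 0.282]
contact_force: [0.5, 0.2, -1.7]
grip_width: 0.372
```

Request:
play_rows:
  moves:
    - [2.6, [0, 0, -0.1], [0, 0, 0]]
    - [2.6, [0, 0, -0.1], [0, 0, 0]]

```text
time_s: 14.55
position: [0.5445, 0.1754, 0.0585]
eef_rot: [0.359, 1.57, 0.359]
contact_force: [0.2, 0.2, -1.8]
grip_width: 0.373
```

Request:
play_rows:
  moves:
    - [2.6, [0, 0, -0.1], [0, 0, 0]]
    - [2.6, [0, 0, -0.1], [0, 0, 0]]

```text
time_s: 14.72
position: [0.5443, 0.1753, 0.0573]
eef_rot: [1.33, 1.571, 1.33]
contact_force: [-0.6, 0.1, -2.0]
grip_width: 0.372
```

```bash
python3 st.py
```

```text
t 14.7167 p [0.5443 0.1753 0.0573] x [ 0.  0. -1.] yaw_y 89.99 q [ 0.171  0.417 -0.249  0.905  0.     0.171] F [-0.63  0.05 -2.04] M [-0.005  0.067 -0.008] w 0.3722
```

Request:
play_rows:
  moves:
    - [2.6, [0, 0, -0.1], [0, 0, 0]]
    - [2.6, [0, 0, -0.1], [0, 0, 0]]

```text
time_s: 14.88
position: [0.5444, 0.1753, 0.0566]
eef_rot: [0.323, 1.57, 0.323]
contact_force: [-0.8, -0.3, -0.3]
grip_width: 0.367
```

Request:
play_rows:
  moves:
    - [2.6, [0, 0, -0.1], [0, 0, 0]]
    - [2.6, [0, 0, -0.1], [0, 0, 0]]

```text
time_s: 15.05
position: [0.5444, 0.1753, 0.0559]
eef_rot: [0.143, 1.57, 0.143]
contact_force: [-3.5, -0.7, 3.8]
grip_width: 0.376
```

```bash
python3 st.py
```

```text
t 15.05 p [0.5444 0.1753 0.0559] x [ 0.001  0.    -1.   ] yaw_y 89.99 q [ 0.171  0.418 -0.251  0.901 -0.     0.171] F [-3.47 -0.73  3.8 ] M [-0.123  0.201 -0.06 ] w 0.3763
```

Contact is felt (+3.8 N, from a −2 N baseline). I'll ease up a little and open gradually.

Request:
play_rows:
  moves:
    - [2.6, [0, 0, 0.1], [0, 0, 0]]
    - [3.0, [0, 0, 0.1], [0, 0, 0]]
    - [3.2, [0, 0, 0.1], [0, 0, 0]]
    - [3.3, [0, 0, 0.1], [0, 0, 0]]
    - [3.4, [0, 0, 0.1], [0, 0, 0]]
    - [3.6, [0, 0, 0.1], [0, 0, 0]]
    - [3.8, [0, 0, 0.1], [0, 0, 0]]
    - [4.0, [0, 0, 0.1], [0, 0, 0]]
  squeeze: 30

```text
time_s: 15.72
position: [0.5443, 0.1753, 0.0562]
eef_rot: [2.274, 1.571, 2.274]
contact_force: [-0.9, 0.6, -0.8]
grip_width: 0.467
```

Request:
play_rows:
  moves:
    - [4.3, [0, 0, 0], [0, 0, 0]]
    - [4.6, [0, 0, 0], [0, 0, 0]]
    - [4.8, [0, 0, 0], [0, 0, 0]]
    - [5.0, [0, 0, 0], [0, 0, 0]]
    - [5.0, [0, 0, 0], [0, 0, 0]]

```text
time_s: 16.13
position: [0.5443, 0.1753, 0.0563]
eef_rot: [1.939, 1.571, 1.939]
contact_force: [-0.2, -0.1, -1.4]
grip_width: 0.588
```

```bash
python3 st.py; python3 -c "
from h import *
c=snap('scene','s11');a=c['frame'][170:330,280:460]; cv2.imwrite('pics/s11z.png',cv2.resize(a[:,:,::-1],None,fx=3.7,fy=3.7,interpolation=2))"
```

```text
t 16.1333 p [0.5443 0.1753 0.0563] x [-0.  0. -1.] yaw_y 89.99 q [ 0.171  0.418 -0.251  0.903  0.     0.171] F [-0.2  -0.09 -1.35] M [-0.02  -0.039  0.033] w 0.5881
```

View pics/s11z.png

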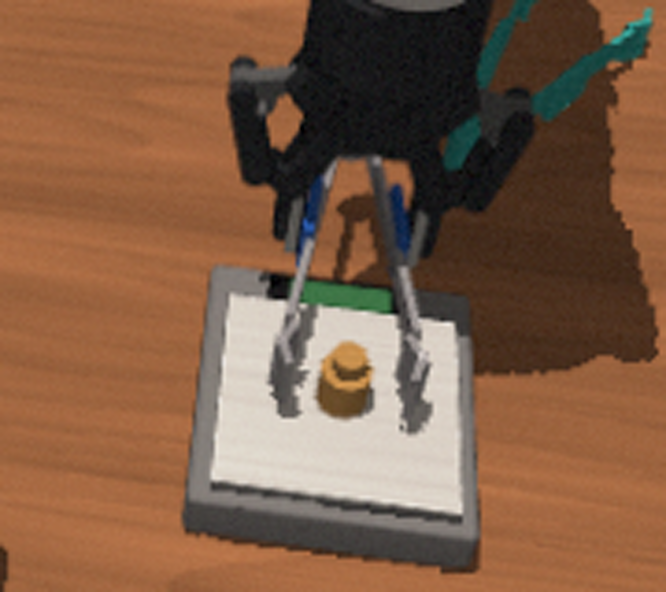

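The weight stands upright and free in the middle of the pan (knob at 374,266), with the jaws clear on both sides. I raise straight up, then go to bare table near (0.45, 0.01).

Request:
play_rows:
  moves:
    - [5.0, [0, 0, 0.5], [0, 0, 0]]
    - [5.0, [0, 0, 1.3], [0, 0, 0]]
    - [5.0, [0, 0, 2.2], [0, 0, 0]]
    - [5.0, [0, 0, 3.1], [0, 0, 0]]
    - [5.0, [0, 0, 4], [0, 0, 0]]
    - [5.0, [0, 0, 5], [0, 0, 0]]
    - [5.0, [0, 0, 5.7], [0, 0, 0]]
    - [5.0, [0, 0, 6], [0, 0, 0]]

```text
time_s: 16.85
position: [0.5452, 0.1755, 0.1182]
eef_rot: [0.218, 1.568, 0.218]
contact_force: [-0.1, -0.5, -0.7]
grip_width: 0.581
```

Request:
play_rows:
  moves:
    - [5.0, [-0.3, -0.6, 0], [0, 0, 0]]
    - [5.0, [-0.9, -1.6, 0], [0, 0, 0]]
    - [5.0, [-1.8, -3.2, 0], [0, 0, 0]]
    - [5.0, [-2.7, -4.8, 0], [0, 0, 0]]
    - [5.0, [-3.6, -6.4, 0], [0, 0, 0]]
    - [5.0, [-4.5, -8, 0], [0, 0, 0]]
    - [5.0, [-5.4, -9.6, 0], [0, 0, 0]]
    - [5.0, [-6.3, -11.2, 0], [0, 0, 0]]

```text
time_s: 17.52
position: [0.4793, 0.0619, 0.1155]
eef_rot: [-3.08, 1.569, -3.081]
contact_force: [-1.6, -0.3, -1.0]
grip_width: 0.587
```

Request:
play_rows:
  moves:
    - [5.0, [-0.9, -1.6, 0], [0, 0, 0]]
    - [5.0, [-1.8, -3.2, -1], [0, 0, 0]]
    - [5.0, [-2.6, -4.6, -2.5], [0, 0, 0]]
    - [5.0, [-3.1, -5.3, -4], [0, 0, 0]]
    - [5.0, [-3.2, -5.4, -5.5], [0, 0, 0]]
    - [5.0, [-3.2, -5.4, -7], [0, 0, 0]]
    - [5.0, [-3.2, -5.4, -8], [0, 0, 0]]
    - [5.0, [-3.2, -5.4, -8.5], [0, 0, 0]]

```text
time_s: 18.18
position: [0.4467, 0.0089, 0.0295]
eef_rot: [3.019, 1.567, 3.018]
contact_force: [-0.3, -0.9, -1.0]
grip_width: 0.587
```

```bash
python3 st.py; python3 -c "
from h import *
c=snap('scene','s12');a=c['frame'][80:330,180:450]; cv2.imwrite('pics/s12z.png',cv2.resize(a[:,:,::-1],None,fx=2.4,fy=2.4,interpolation=2))"
```

```text
t 18.1833 p [0.4467 0.0089 0.0295] x [-0.004  0.    -1.   ] yaw_y 89.93 q [-0.16   0.244 -0.591  0.74  -0.    -0.159] F [-0.33 -0.92 -1.02] M [-0.023  0.009  0.037] w 0.5867
```

View pics/s12z.png

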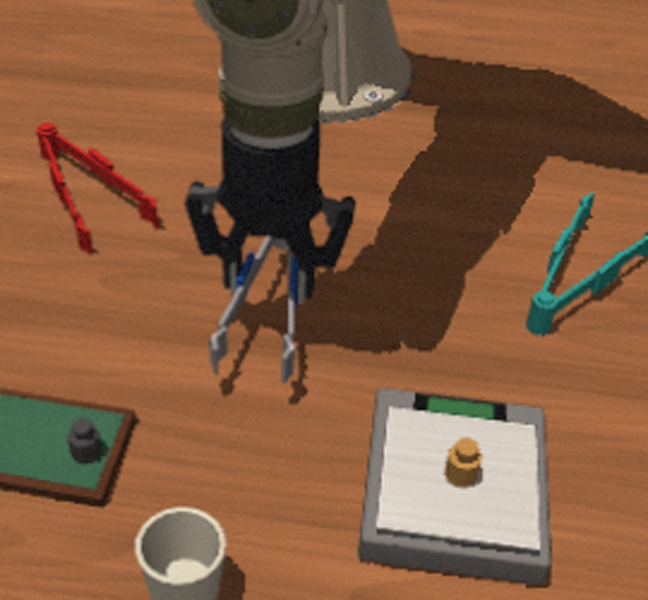

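The weight stands upright mid-pan (knob at 374,267), and the tongs are over bare table with jaws at about (270,227) and (300,230). Lowering until they touch.

Request:
play_rows:
  moves:
    - [5.0, [0, 0, -0.6], [0, 0, 0]]
    - [5.0, [0, 0, -1.1], [0, 0, 0]]
    - [5.0, [0, 0, -1.6], [0, 0, 0]]
    - [5.0, [0, 0, -1.8], [0, 0, 0]]
    - [5.0, [0, 0, -1.9], [0, 0, 0]]
    - [5.0, [0, 0, -1.9], [0, 0, 0]]

```text
time_s: 18.73
position: [0.4493, 0.0094, 0.0122]
eef_rot: [2.542, 1.571, 2.542]
contact_force: [0.3, 0.4, -1.5]
grip_width: 0.585
```

Request:
play_rows:
  moves:
    - [5.0, [0, 0, -0.1], [0, 0, 0]]
    - [5.0, [0, 0, -0.1], [0, 0, 0]]

```text
time_s: 18.9
position: [0.4495, 0.0094, 0.0114]
eef_rot: [0.13, 1.57, 0.13]
contact_force: [0.9, -0.4, -2.3]
grip_width: 0.586
```

Request:
play_rows:
  moves:
    - [5.0, [0, 0, -0.1], [0, 0, 0]]
    - [5.0, [0, 0, -0.1], [0, 0, 0]]

```text
time_s: 19.07
position: [0.4494, 0.0093, 0.0103]
eef_rot: [0.192, 1.571, 0.192]
contact_force: [-0.4, -0.6, -0.8]
grip_width: 0.587
```

Request:
play_rows:
  moves:
    - [5.0, [0, 0, -0.1], [0, 0, 0]]
    - [5.0, [0, 0, -0.2], [0, 0, 0]]
    - [5.0, [0, 0, -0.2], [0, 0, 0]]

```text
time_s: 19.32
position: [0.4494, 0.0093, 0.0083]
eef_rot: [0.301, 1.571, 0.301]
contact_force: [0.3, -0.0, -0.6]
grip_width: 0.588
```

Request:
play_rows:
  moves:
    - [5.0, [0, 0, -0.1], [0, 0, 0]]
    - [5.0, [0, 0, -0.1], [0, 0, 0]]

```text
time_s: 19.48
position: [0.4495, 0.0093, 0.0073]
eef_rot: [0.245, 1.571, 0.245]
contact_force: [0.7, 0.2, 0.6]
grip_width: 0.588
```

Request:
play_rows:
  moves:
    - [5.0, [0, 0, -0.1], [0, 0, 0]]
    - [5.0, [0, 0, -0.1], [0, 0, 0]]

```text
time_s: 19.65
position: [0.4494, 0.0093, 0.0062]
eef_rot: [1.045, 1.571, 1.044]
contact_force: [1.0, -0.3, -0.3]
grip_width: 0.588
```

Request:
play_rows:
  moves:
    - [5.0, [0, 0, -0.1], [0, 0, 0]]
    - [5.0, [0, 0, -0.1], [0, 0, 0]]

```text
time_s: 19.82
position: [0.4494, 0.0093, 0.0055]
eef_rot: [0.284, 1.57, 0.284]
contact_force: [0.0, 0.4, 2.3]
grip_width: 0.589
```

```bash
python3 st.py; python3 -c "
from h import *
c=snap('scene','s13');a=c['frame'][130:250,230:350]; cv2.imwrite('pics/s13z.png',cv2.resize(a[:,:,::-1],None,fx=5,fy=5,interpolation=2))"
```

```text
t 19.8167 p [0.4494 0.0093 0.0055] x [ 0.  0. -1.] yaw_y 89.99 q [-0.158  0.28  -0.617  0.674  0.    -0.158] F [0.02 0.37 2.34] M [ 0.038  0.029 -0.022] w 0.5895
```

View pics/s13z.png

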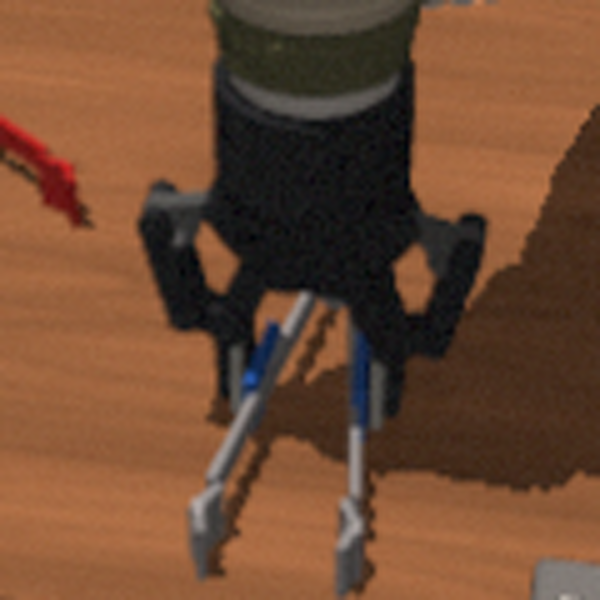

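The force has risen to +2.3 N and each jaw foot meets its shadow, so the tongs are on the table. Opening slowly.

Request:
play_rows:
  moves:
    - [5.1, [0, 0, 0], [0, 0, 0]]
    - [5.3, [0, 0, 0], [0, 0, 0]]
    - [5.5, [0, 0, 0], [0, 0, 0]]
    - [5.7, [0, 0, 0], [0, 0, 0]]
    - [6.0, [0, 0, 0], [0, 0, 0]]
    - [6.8, [0, 0, 0], [0, 0, 0]]
    - [7.6, [0, 0, 0], [0, 0, 0]]
    - [8.5, [0, 0, 0], [0, 0, 0]]

```text
time_s: 20.53
position: [0.4494, 0.0093, 0.0054]
eef_rot: [0.688, 1.571, 0.688]
contact_force: [-0.2, 0.3, 0.4]
grip_width: 0.99
```

Request:
play_rows:
  moves:
    - [8.5, [0, 0, 0], [0, 0, 0]]
    - [8.5, [0, 0, 0], [0, 0, 0]]
    - [8.5, [0, 0, 0.5], [0, 0, 0]]
    - [8.5, [0, 0, 1.5], [0, 0, 0]]
    - [8.5, [0, 0, 3], [0, 0, 0]]
    - [8.5, [0, 0, 5], [0, 0, 0]]
    - [8.5, [0, 0, 7], [0, 0, 0]]
    - [8.5, [0, 0, 9], [0, 0, 0]]

```text
time_s: 21.2
position: [0.4491, 0.0094, 0.0965]
eef_rot: [2.551, 1.571, 2.55]
contact_force: [-0.2, -0.5, -0.9]
grip_width: 0.996
```

Request:
play_rows:
  moves:
    - [8.5, [0, 0, 2], [0, 0, 0]]
    - [8.5, [0, 0, 4], [0, 0, 0]]
    - [8.5, [0, 0, 6], [0, 0, 0]]
    - [8.5, [0, 0, 8], [0, 0, 0]]
    - [8.5, [0, 0, 9], [0, 0, 0]]
    - [8.5, [0, 0, 9], [0, 0, 0]]
    - [8.5, [0, 0, 9], [0, 0, 0]]
    - [8.5, [0, 0, 9], [0, 0, 0]]

```text
time_s: 21.87
position: [0.4486, 0.0094, 0.1842]
eef_rot: [2.939, 1.569, 2.939]
contact_force: [-0.6, 0.2, 0.0]
grip_width: 0.99
```

```bash
python3 st.py; python3 -c "
from h import *
c=snap('scene','s14');a=c['frame'][100:350,90:430]; cv2.imwrite('pics/s14z.png',cv2.resize(a[:,:,::-1],None,fx=2.3,fy=2.3,interpolation=2))
print('knob',onz(c,374,266.5,.074))"
```

```text
t 21.8667 p [0.4486 0.0094 0.1842] x [-0.002  0.    -1.   ] yaw_y 89.99 q [-0.158  0.093 -0.348  1.131  0.    -0.158] F [-0.64  0.18  0.02] M [-0.019 -0.001  0.032] w 0.9903
knob [0.62589952 0.17506317 0.074     ]
```

View pics/s14z.png

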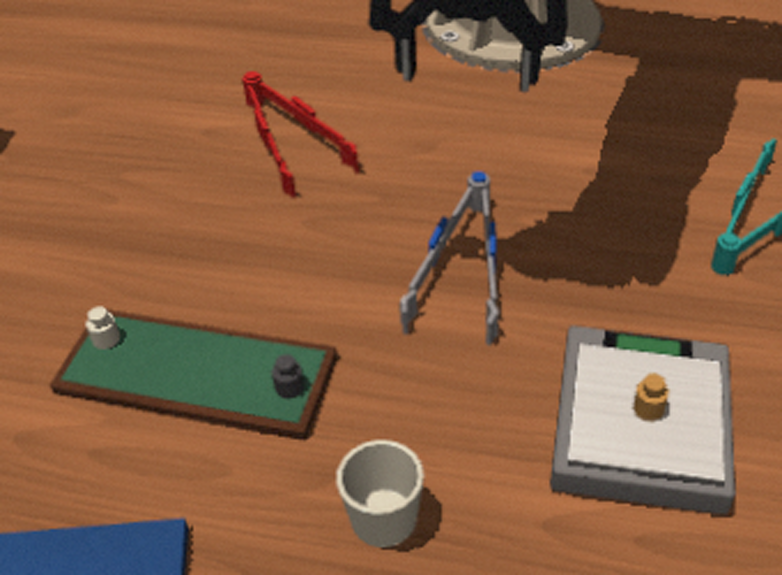

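The tongs lie flat and open on the table, with the barrel at (298,178). The brass weight stands mid-pan (374,270), and the bystanders haven't moved. Handing in.

```bash
python3 -c "
from h import *
print(manip.sign_off())"
```

```text
the job is handed in; nothing more can be done
None
```

The job is done and handed in at about 22 s of the 58 s allowed. With the steel tongs I gripped the brass weight (pads at 31.9 mm), lifted it off the board and set it on the pan. I then laid the tongs open on bare table near (0.45, 0.01), let go and raised the gripper clear.

**Last checks:**
- **Brass weight:** the final picture shows it upright, about 3 mm or less from the pan centre.
- **Tongs:** they lie flat and open, with nothing touching them.
- **Bystanders:** the iron weight, white weight and teacup look unmoved by eye; I did not measure them again.
- **Forces:** the highest I read at the end of a move was about 9 N, when the fingers first closed on the tongs. I did not see peaks within moves.

**One disagreement:** the two cameras put the pan centre about 5 mm apart in x (0.617 and 0.6225). I placed the weight by the scene camera, which read 0.6225.

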